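Show the plate's register mark to the bench camera in the mirror

ROBOT

A 6-joint arm with a two-finger parallel gripper is mounted at the origin on the work surface. World frame = base frame: x ahead of the robot, y to its left, z up, the work surface at z = 0. Lengths are in m, angles in rad, forces in N, time in s.
With the tool pointing down it reaches from about 0.375 to 0.9 m from the base axis. Payload 3.1 kg.
Tool frame: the origin (TCP) lies at the very end of the fingers, on their centre line; the grasp point (between the pads) lies robot.grasp_offset behind it (robot.grasp_offset is the distance from the TCP to the grasp point, in m); z points along the fingers, y is the line along which they close (so a half turn about z gives the same grasp; the last joint's range is limited). The gripper opens to 85 mm and grips with 20 to 120 N. Pads are 22 mm wide; open, the fingers measure 114 mm over their backs; the gripper's body (76 mm by 85 mm) begins 54 mm behind the grasp point. The pads swing forward as they close: fully open they stand 13 mm farther back than shut.
Start: joints at [1.052, 0.527, 1.433, -0, 1.181, -0.178], TCP at [0.209, 0.589, 0.231] pointing down, gripper open.
Joint ranges: [-3.08, 3.08], [-0.75, 2.2], [0.22, 2.44], [-1.43, 4.57], [0, 2.65], [-2.85, 2.85]. Speed limits (rad/s): [2.79, 2.79, 3.14, 3.14, 3.14, 3.14].

INTERFACE

Orientations are given as a 3x3 rotation matrix whose columns are the frame's x, y, z axes.
In Python, from rig import robot, snapshot, ticket gives the robot as it stands.
- The arm moves only by the shell command python3 -m jog 'ROWS' [OPENING]. ROWS is text: rows parted by semicolons, each of 6 numbers parted by spaces: the shift along the tool's x, y, z in m, then the turn, a rotation vector about the tool's x, y, z in degrees. In form: dx dy dz ax ay az; .... A call has 1 to 5 rows; each row shifts and turns the commanded pose from where the row before left it, along the tool's axes as they then stand; what a row does not reach is not made up. A row lasts 1/10 s, in which the tool goes at most 50 mm and 8.59 degrees, less where a joint would pass 70% of its speed; a pose out of reach is approached as far as the arm can. A call with a gripper value outside its range is refused whole. OPENING is the gripper's target within -1 to 1 (fully open at 1, half-way at 0, shut at -1), set as the call begins (- or left out, the last holds). The fingers move at their own pace and stop on an object; the grip force is fixed at half the most. Time passes only in rows, so rows that do not move let the fingers close. It gives the time, the measured TCP pose, the force, the opening and the grip force at its end, in the units of the state.
- robot.get_state(): the state, without advancing time (a new reading comes with each control period).
- snapshot(name): name is "scene" or "side" or "wrist"; returns a dict with "img" (384x512x3 uint8, red, green, blue), "fov_y" (degrees; the focal length in pixels is half the picture's height over the tangent of half this angle, whatever the lens; pixels are square), "cx", "cy" (the principal point, pixels), "view" (4x4, takes a point from world to camera coordinates). Camera axes: x right, y up, looking along -z (the intrinsics and any distortion apply to the point x, -y, -z); pixel columns grow to the right and rows downward; lengths in m; the calibration is good to about 2 mm. A picture is of the moment at which its call begins. There is no depth.
- ticket.finish_job(): hands the job in; it is judged then, once.
The state is a dict: "clock": time; "joint_positions": joint angles; "dq": joint speeds; "joint_torque": joint torques, N m; "tool_pos": TCP position; "tcp_rot": TCP orientation; "force": force on the tool from outside, world axes, zero at the start; "moment": the same for the moment, N m; "finger_gap": finger opening in m; "grip_force": force on a finger pad.
Only numpy, scipy, OpenCV 4.12 (cv2) and the standard library are available. Lean on these libraries where they do the work, as an engineer would, in place of code of your own. Each camera call takes 0.05 s, during which the arm holds its last target. There are 200 camera calls.

TASK

Slide the mirror's carriage along its track until the mirror stands straight opposite the round crossed register mark on the standing printing plate. Then turn the mirror by the bar knob on its top until the little bench camera sees the mark in the middle of the mirror, and finish while still holding the knob at that angle, because a spring swings the mirror back as soon as it is let go. Leave everything else on the bench where it is.

Things in the scene. Friction and masses are not known exactly. Their poses are not given: they have to be found in the camera images.
- track: Fixed straight aluminium track on the bench, 420 mm long, 60 mm wide, 22 mm high. Origin: underside, middle of its length. y runs along the track, -x points towards the plate, z up. The end stops at both ends are 30 mm high.
- carriage (a joint): Position (m) of the mirror carriage along track +y, 0 at mid-track, range -0.16 to 0.16: the mirror's axis stands at x = 0, y = this value in the track's frame. It stays where left; sliding it takes about 4 N. Carriage plate: 60 mm along the track, x = -35 to 105 mm in the track's frame, top 34 mm above the bench.
- slide_grip (a point): Top of the carriage's upright black grip, 80 mm from the mirror's axis on the side away from the plate (track +x). The grip is a tab 14 mm thick along the track (y), 30 mm along x, from 34 to 114 mm above the bench; pinch it across its 14 mm, fingers closing along the track.
- pivot (a point): Centre of the mirror on its vertical turning axis, 85 mm above the bench; travels with the carriage, does not turn with the mirror (its axes stay those of the track).
- mirror (a joint): Mirror angle (rad), 0 to 1.3, counter-clockwise from above. At 0 its reflecting face looks along track -x, square at the plate; at a it looks along -x turned by a towards track -y. A spring returns it to 0: 0.024 N m at 0 plus 0.06 N m per rad. Glass 60 mm wide, 55 high, in a black frame 66 wide, 54 to 116 mm above the bench, face 2 mm off the axis.
- knob: Black bar knob on top of the mirror, on its axis and turning with it: 12 mm thick, 42 long, 32 high, 134 to 166 mm above the bench, on a 12 mm stem. Origin: centre of its underside. y along the bar (along the track at mirror angle 0), x across its thickness, -x the way the mirror faces. Grip it across its thickness.
- plate: Fixed upright metal printing plate, 6 mm thick, y = -140 to 60 mm, top 120 mm above the bench, in a wooden holder 50 mm thick, 22 high, y = -155 to 75 mm; on the track's -x side, axes parallel to the track's. Origin on the bench below the register mark, mid-thickness. A 6 mm pin on its top edge stands 11 mm high straight above the mark. The mirror is opposite it when pivot has y = 0 here.
- mark (a point): Centre of the register mark: a dark ring of about 20 mm with a cross, on the plate's +x face (towards the track), 85 mm above the bench.
- lens (a point): Centre of the front of the fixed bench camera's lens (38 mm across), 85 mm above the bench, off the track's -y end, on the camera's +y side. Black camera 62 by 55 by 58 mm, top 116 mm above the bench, on a round foot. It sees the mark when, from above, the mirror faces halfway between the directions from the mirror's centre to the lens and to the mark.
- view (a point): Not a solid: the reflected line of sight (carried by a small geared collar on the mirror's foot). Origin at the mirror's centre; +x points where light coming square off the plate (along track +x) goes after the mirror: along track -x turned towards -y by twice the mirror's angle; z up. Mirror opposite the mark and angled right: +x points at the lens.
- flat_tin: Bystander: loose flat steel ink tin, 62 mm across, 30 mm high, between the track and the plate. Origin: centre of underside.
- roller: Bystander: ink roller lying beyond the track, black roll 100 mm long of 40 mm diameter (along its y), wire frame and wooden handle reaching 150 mm to its +x. Origin: on the bench under the middle of the roll.
- palette_knife: Bystander: palette knife with a dark handle lying on the bench beyond the track, along its x. Origin: on the bench.
- mug: Bystander: mug, 76 mm across, 85 mm high. Origin: centre of underside.
- jar: Bystander: glass jar, 72 mm across, 90 mm high. Origin: centre of underside.
Mind the look-alikes: they are no part of the job. Leave any red or yellow look-alike of the part that bears lens alone.

How it is judged:
On the way, in this order (a step that is already met when the one before it is completed fails the run):
1. the carriage has been slid until the mirror stands straight opposite the register mark (y of pivot in the frame of plate between -0.008 and 0.008 m and velocity of joint carriage between -0.02 and 0.02 m/s), for 0.3 s.
2. the mirror is turned and held by its knob so that the camera sees the mark in it (y of pivot in the frame of plate between -0.008 and 0.008 m and y of lens in the frame of view between -0.04 and 0.04 m and contact force between the fingers and knob above 1 N), for 0.3 s.
At the end, for the whole second after the job is handed in: The mirror's axis stands opposite the register mark to within 8 mm along the track, the reflected line of sight passes within 40 mm of the lens centre sideways (about 2 to 5 degrees of mirror angle), mirror and carriage are still, and the fingers hold the knob (more than 1 N) (all of step 2 and velocity of joint mirror between -0.15 and 0.15 rad/s and velocity of joint carriage between -0.02 and 0.02 m/s); the arm keeps its last pose, push and grip.
It fails at once if a bystander on the bench is moved by more than 30 mm (distance of any of flat_tin, roller, palette_knife, mug, jar from where it was at the start of the episode above 0.03 m).
It also fails if it takes over 54 s, if anything falls off the work surface, if the arm or the gripper's body presses on something with over 40 N, if the wrist force passes 120 N, or if a joint passes its speed limit or range.

## Working session

There is one attempt and no reset: what is moved stays moved. The work goes in short steps, Python scripts to look and compute and a shell command to move; the robot and the scene stay as the last step left them, time stands still between calls to the robot, and variables do not carry over. Pictures are saved under pics/ and viewed, at most 10 in all, crops included, and the job is handed in when it is done.

```bash
ls; mkdir -p pics
cat > h.py <<'E'
import numpy as np, cv2
from rig import robot, snapshot, ticket
def snap(n,f):
    s=snapshot(n); cv2.imwrite('pics/'+f,s['img'][:,:,::-1]); np.savez('pics/'+f[:-4]+'.npz',**{k:v for k,v in s.items()})
    return s
def K(s):
    f=192/np.tan(np.radians(s['fov_y'])/2); return f,float(s['cx']),float(s['cy'])
def px2w(s,u,v,z):
    f,cx,cy=K(s); V=np.array(s['view']); R=V[:3,:3]; t=V[:3,3]
    d=R.T@np.array([(u-cx)/f,-(v-cy)/f,-1]); o=-R.T@t
    return o+d*(z-o[2])/d[2]
def w2px(s,p):
    f,cx,cy=K(s); V=np.array(s['view']); c=V[:3,:3]@np.array(p)+V[:3,3]
    return cx+f*c[0]/-c[2], cy-f*c[1]/-c[2]
E
python3 - <<'E'
from h import *
a=snap('scene','a.png'); b=snap('side','b.png'); print({k:v for k,v in a.items() if k!='img'}); print({k:v for k,v in b.items() if k!='img'})
cv2.imwrite('pics/ab.png',np.vstack([cv2.resize(a['img'],(400,300)),cv2.resize(b['img'],(400,300))])[:,:,::-1])
print(robot.get_state(), robot.grasp_offset)
E
```

```text
pics
{'fov_y': 52.86405198530103, 'cx': 252.02577258936245, 'cy': 196.68433592514754, 'view': array([[ 0.41570948,  0.90941124, -0.0125234 , -0.27963793],
       [-0.66408078,  0.31291501,  0.67902939,  0.31264372],
       [ 0.62143571, -0.2739624 ,  0.73400426, -1.58137715],
       [ 0.        ,  0.        ,  0.        ,  1.        ]])}
{'fov_y': 51.672989993509475, 'cx': 246.52816225868975, 'cy': 188.58808966166168, 'view': array([[ 0.92248671, -0.38602347,  0.00203602, -0.54944596],
       [ 0.29070185,  0.69814596,  0.65428178, -0.2724526 ],
       [-0.25398957, -0.60297437,  0.75624811, -0.96009445],
       [ 0.        ,  0.        ,  0.        ,  1.        ]])}
{'clock': 0.1, 'joint_positions': array([ 1.05150087e+00,  5.28387946e-01,  1.43377305e+00,  1.78768222e-05,
        1.18141866e+00, -1.78495415e-01]), 'dq': array([-0.00083581, -0.00124951, -0.00255442, -0.00135727, -0.00240155,
       -0.00022918]), 'joint_torque': array([ 3.46662828e-04, -4.43312180e+01, -1.78587556e+01, -2.03804079e-04,
        3.81136357e-03,  1.78115562e-05]), 'tool_pos': array([0.20853922, 0.58849623, 0.23042278]), 'tcp_rot': array([[-9.42485102e-01,  3.34246662e-01, -1.00044720e-03],
       [ 3.34247955e-01,  9.42483611e-01, -1.71684976e-03],
       [ 3.69053786e-04, -1.95250275e-03, -9.99998026e-01]]), 'force': array([-0.2249156 , -0.87461113,  0.13399861]), 'moment': array([-0.04859995, -0.0507112 , -0.00687961]), 'grip_force': 0.0, 'finger_gap': 0.08563846612381094} 0.0187
```

View pics/a.png

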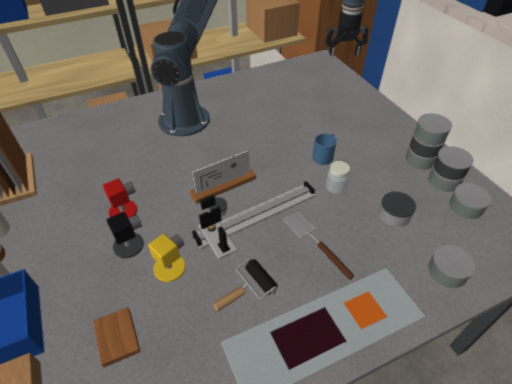

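View pics/b.png

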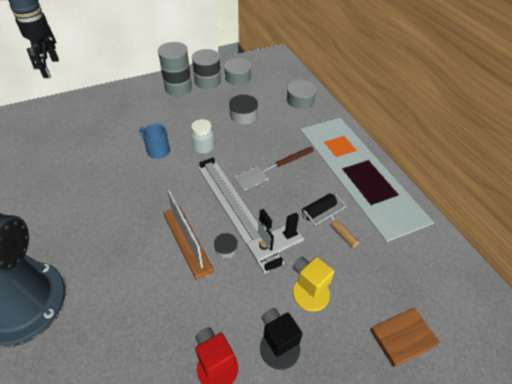

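Run:
```python
import cv2,numpy as np
a=cv2.imread('pics/a.png');b=cv2.imread('pics/b.png')
ca=cv2.resize(a[145:265,95:325],None,fx=3.4,fy=3.4,interpolation=cv2.INTER_CUBIC)
cb=cv2.resize(b[150:375,155:335],None,fx=2.66,fy=2.66,interpolation=cv2.INTER_CUBIC)
cv2.imwrite('pics/ca.png',ca);cv2.imwrite('pics/cb.png',cb);print(ca.shape,cb.shape)
```

```text
(408, 782, 3) (598, 479, 3)
```

View pics/ca.png

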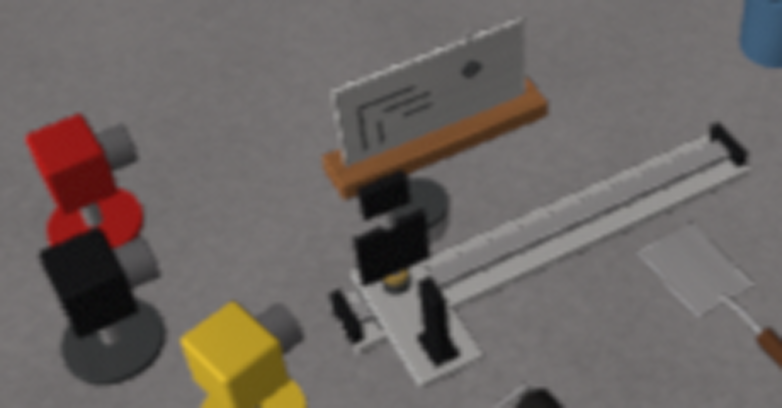

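View pics/cb.png

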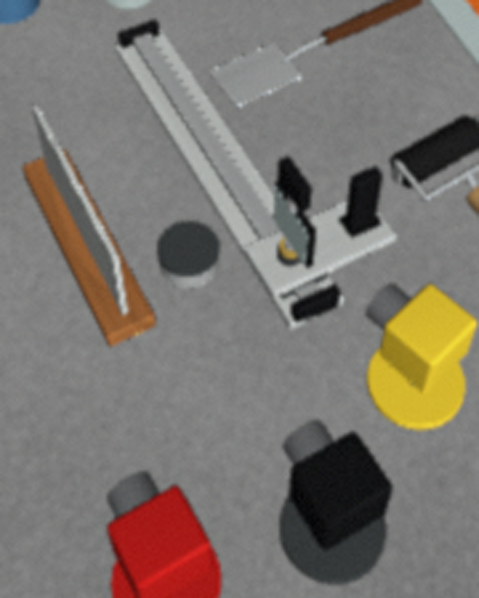

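```bash
cat >> h.py <<'E'
def ld(f): return dict(np.load('pics/'+f+'.npz'))
E
python3 - <<'E'
from h import *
a=ld('a');b=ld('b')
A=lambda u,v,z:px2w(a,u/3.4+94.6,v/3.4+144.6,z).round(4)[:2]
B=lambda u,v,z:px2w(b,u/2.66+154.7,v/2.66+149.7,z).round(4)[:2]
for n,z,p,q in [('mark',.085,(472,69),None),('platetop-',.12,(334,93),(125,312)),('platetop+',.12,(523,20),(37,108)),('stop-',.03,(343,300),(315,296)),('stop+',.03,(729,138),(138,31)),('grip',.114,(430,282),(366,174)),('knob',.166,(383,183),(294,170)),('lens',.085,(148,262),(299,441)),('camtop',.116,(87,255),(345,470)),('tin',.03,(420,205),(188,245))]:
    print(n,A(*p,z),B(*q,z) if q else '')
E
```

```text
mark [0.423  0.0481] 
platetop- [ 0.4349 -0.0915] [ 0.424  -0.1499]
platetop+ [0.4158 0.1061] [0.4161 0.0981]
stop- [ 0.5935 -0.1485] [ 0.605  -0.1512]
stop+ [0.5652 0.2569] [0.5649 0.2479]
grip [ 0.6715 -0.0909] [ 0.6797 -0.0944]
knob [ 0.6007 -0.0998] [ 0.6011 -0.0994]
lens [ 0.5279 -0.2928] [ 0.5197 -0.2953]
camtop [ 0.5273 -0.336 ] [ 0.5357 -0.3411]
tin [ 0.5184 -0.0472] [ 0.5141 -0.0513]
```

```bash
J="python3 -m jog"; 
python3 -m jog '0 0 0 0 0 -8.1; 0 0 0 0 0 -8.1; 0 0 0 0 0 -8.1' 1
for i in 1 2 3; do python3 -m jog '-.0227 -.04 0 0 0 0; -.0227 -.04 0 0 0 0; -.0227 -.04 0 0 0 0; -.0227 -.04 0 0 0 0; -.0227 -.04 0 0 0 0' >/dev/null; done
python3 -m jog '-.0227 -.04 0 0 0 0; -.0227 -.04 0 0 0 0; -.0227 -.04 0 0 0 0; 0 0 0 0 0 0; 0 0 0 0 0 0'
python3 - <<'E'
from h import *
s=snap('wrist','w1.png'); st=robot.get_state(); print(st['clock'],st['tool_pos'],st['tcp_rot'].round(3),st['joint_positions'].round(2))
for p in [(.678,-.0925,.114),(.601,-.0995,.166)]: print(w2px(s,p))
E
```

```text
clock: 0.4
tool_pos: [0.2086, 0.5887, 0.2307]
tcp_rot: [[-0.996, -0.089, -0.001], [-0.089, 0.996, -0.001], [0.001, -0.001, -1.0]]
force: [-0.2, -0.1, 0.3]
finger_gap: 0.0853
grip_force: 0.0
clock: 2.4
tool_pos: [0.6756, -0.0955, 0.2301]
tcp_rot: [[-0.997, -0.081, -0.002], [-0.081, 0.997, 0.001], [0.002, 0.001, -1.0]]
force: [-0.2, 0.1, -0.8]
finger_gap: 0.0856
grip_force: 0.0
2.45 [ 0.67505173 -0.09417263  0.23030151] [[-0.997 -0.083 -0.002]
 [-0.083  0.997  0.001]
 [ 0.002  0.001 -1.   ]] [-0.3   0.61  1.28  0.    1.26 -1.96]
(np.float64(254.41105784464867), np.float64(187.5603587951944))
(np.float64(254.52938740992312), np.float64(98.05701897605593))
```

View pics/w1.png

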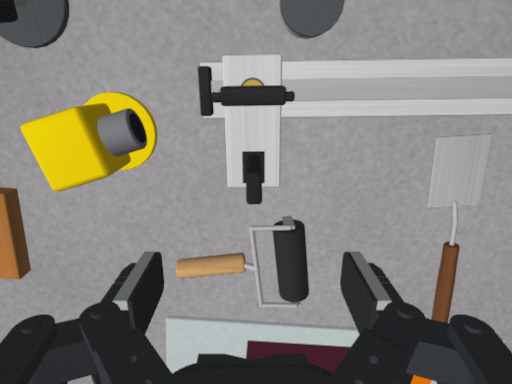

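```bash
python3 -m jog '-.003 .001 .039 0 0 0; 0 0 .039 0 0 0; 0 0 .039 0 0 0; 0 0 .038 0 0 0; 0 0 0 0 0 0' 0
python3 -m jog '0 0 0 0 0 0; 0 0 0 0 0 0; 0 0 0 0 0 0; 0 0 0 0 0 0; 0 0 0 0 0 0' -1
python3 -m jog '0 0 0 0 0 0; 0 0 0 0 0 0; 0 0 0 0 0 0'
```

```text
clock: 2.95
tool_pos: [0.6732, -0.0899, 0.0705]
tcp_rot: [[-0.996, -0.085, -0.014], [-0.085, 0.996, 0.004], [0.013, 0.005, -1.0]]
force: [-1.4, 0.8, 0.0]
finger_gap: 0.0425
grip_force: 0.0
clock: 3.45
tool_pos: [0.6805, -0.0932, 0.0792]
tcp_rot: [[-0.996, -0.084, 0.004], [-0.084, 0.996, -0.001], [-0.004, -0.001, -1.0]]
force: [-0.1, 1.9, 7.5]
finger_gap: 0.0136
grip_force: 60.5
clock: 3.75
tool_pos: [0.6805, -0.0932, 0.0792]
tcp_rot: [[-0.996, -0.084, 0.004], [-0.084, 0.996, -0.001], [-0.004, -0.001, -1.0]]
force: [-0.0, 1.6, 6.9]
finger_gap: 0.0132
grip_force: 60.5
```

```bash
python3 -m jog '0 .015 0 0 0 0; 0 .02 0 0 0 0; 0 .02 0 0 0 0; 0 .02 0 0 0 0; 0 .02 0 0 0 0'
python3 -m jog '0 .02 0 0 0 0; 0 .02 0 0 0 0; 0 .02 0 0 0 0; 0 .007 0 0 0 0; 0 0 0 0 0 0'
python3 -m jog '0 0 0 0 0 0; 0 0 0 0 0 0'
python3 - <<'E'
from h import *
s=snap('scene','c.png');t=snap('side','d.png')
ca=cv2.resize(s['img'][135:255,180:320],None,fx=4,fy=4,interpolation=cv2.INTER_CUBIC)
cv2.imwrite('pics/cc.png',ca[:,:,::-1])
p=robot.get_state()['tool_pos'];print(p,-.0845*p[0]+.9964*p[1])
E
```

```text
clock: 4.25
tool_pos: [0.6717, -0.0001, 0.0791]
tcp_rot: [[-0.996, -0.084, 0.003], [-0.084, 0.996, -0.004], [-0.002, -0.004, -1.0]]
force: [-2.5, -5.2, 7.7]
finger_gap: 0.0132
grip_force: 60.7
clock: 4.75
tool_pos: [0.6651, 0.0695, 0.0791]
tcp_rot: [[-0.996, -0.085, 0.001], [-0.085, 0.996, 0.0], [-0.001, 0.0, -1.0]]
force: [-5.4, 2.8, 9.7]
finger_gap: 0.0131
grip_force: 60.9
clock: 4.95
tool_pos: [0.6651, 0.0693, 0.0791]
tcp_rot: [[-0.996, -0.084, 0.001], [-0.084, 0.996, 0.001], [-0.001, 0.001, -1.0]]
force: [-4.7, 3.1, 9.9]
finger_gap: 0.0133
grip_force: 60.9
[0.66510976 0.0692676  0.07913952] 0.012816458682300157
```

View pics/cc.png

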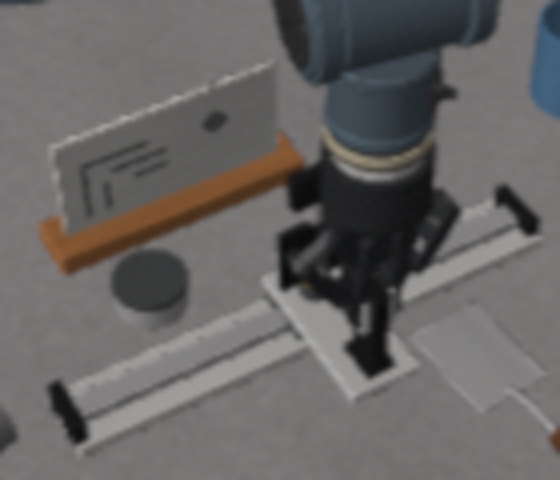

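```bash
python3 -m jog '0 0 0 0 0 0; 0 0 0 0 0 0; 0 0 0 0 0 0; 0 0 0 0 0 0; 0 0 0 0 0 0' 0
python3 -m jog '0 0 -.039 0 0 0; 0 0 -.039 0 0 0; 0 0 -.039 0 0 0; 0 0 -.039 0 0 0; .026 0 0 0 0 0'
python3 -m jog '.026 0 0 0 0 0; .026 0 0 0 0 0; 0 0 0 0 0 8; 0 0 0 0 0 8; 0 0 0 0 0 8'
python3 -m jog '0 0 0 0 0 0; 0 0 0 0 0 0'
python3 - <<'E'
from h import *
s=snap('wrist','w2.png'); st=robot.get_state(); print(st['clock'],st['tool_pos'],st['tcp_rot'].round(3))
for p in [(.5865,.0633,.166),(.423,.0485,.131)]: print(w2px(s,p))
E
```

```text
clock: 5.55
tool_pos: [0.6654, 0.068, 0.0761]
tcp_rot: [[-0.997, -0.083, -0.0], [-0.083, 0.997, 0.0], [0.0, 0.0, -1.0]]
force: [-0.2, -0.6, 0.2]
finger_gap: 0.043
grip_force: 0.0
clock: 6.05
tool_pos: [0.6463, 0.0655, 0.2393]
tcp_rot: [[-0.996, -0.083, 0.018], [-0.083, 0.997, -0.001], [-0.018, -0.003, -1.0]]
force: [-0.2, -0.2, 0.6]
finger_gap: 0.0425
grip_force: 0.0
clock: 6.55
tool_pos: [0.5874, 0.0616, 0.2324]
tcp_rot: [[-0.942, 0.335, 0.0], [0.335, 0.942, -0.0], [-0.0, -0.0, -1.0]]
force: [0.4, 0.0, -0.2]
finger_gap: 0.0426
grip_force: 0.0
clock: 6.75
tool_pos: [0.5876, 0.0617, 0.2322]
tcp_rot: [[-0.945, 0.327, -0.0], [0.327, 0.945, -0.0], [0.0, -0.0, -1.0]]
force: [-0.3, -0.2, -0.4]
finger_gap: 0.0426
grip_force: 0.0
6.8 [0.58764178 0.06169484 0.2321894 ] [[-0.945  0.327 -0.   ]
 [ 0.327  0.945 -0.   ]
 [ 0.    -0.    -1.   ]]
(np.float64(253.19642633024029), np.float64(204.01439353128876))
(np.float64(152.44262621412176), np.float64(-24.345097522244487))
```

View pics/w2.png

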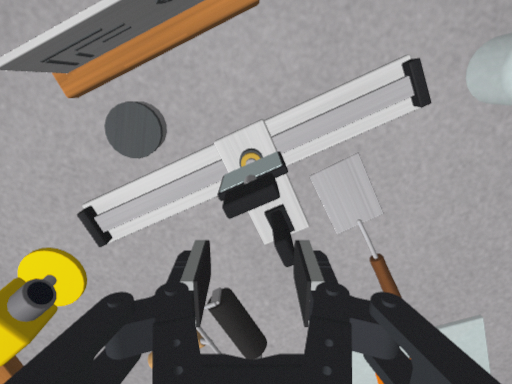

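```bash
python3 -m jog '0 0 0 0 0 8.25; 0 0 0 0 0 8.25; 0 0 0 0 0 8.25; 0 0 0 0 0 8.25; 0 0 0 0 0 8.25'
python3 -m jog '0 0 0 0 0 8.25; 0 0 0 0 0 8.25; 0 0 0 0 0 8.25; .0015 -.001 0 0 0 0; 0 0 0 0 0 0'
python3 -m jog '0 0 0 0 0 0'
python3 - <<'E'
from h import *
s=snap('wrist','w3.png'); st=robot.get_state(); R=st['tcp_rot'];print(st['clock'],st['tool_pos'],np.degrees(np.arctan2(R[1,1],R[0,1])))
c=np.array([.5865,.0633,0]);x=np.array([.996,.0845,0]);y=np.array([-.0845,.996,0])
im=s['img'].copy()
for i,j in [(-1,-1),(1,-1),(1,1),(-1,1)]:
    u=w2px(s,c+x*.006*i+y*.021*j+[0,0,.166]); cv2.circle(im,tuple(int(round(q)) for q in u),2,(255,0,0),-1)
cv2.imwrite('pics/w3c.png',cv2.resize(im[100:320,120:400],None,fx=2.5,fy=2.5)[:,:,::-1])
E
```

```text
clock: 7.3
tool_pos: [0.5877, 0.0618, 0.2322]
tcp_rot: [[-0.489, 0.872, -0.0], [0.872, 0.489, 0.0], [0.0, -0.0, -1.0]]
force: [-0.8, -0.8, -0.3]
finger_gap: 0.0425
grip_force: 0.0
clock: 7.8
tool_pos: [0.5863, 0.0633, 0.2322]
tcp_rot: [[-0.087, 0.996, -0.0], [0.996, 0.087, 0.0], [0.0, -0.0, -1.0]]
force: [-0.1, -0.2, -0.4]
finger_gap: 0.0426
grip_force: 0.0
clock: 7.9
tool_pos: [0.5865, 0.0632, 0.2323]
tcp_rot: [[-0.086, 0.996, -0.0], [0.996, 0.086, -0.0], [-0.0, -0.0, -1.0]]
force: [0.4, 0.0, -0.9]
finger_gap: 0.0429
grip_force: 0.0
7.95 [0.58652473 0.06320355 0.23230463] 4.893303252689882
```

View pics/w3c.png

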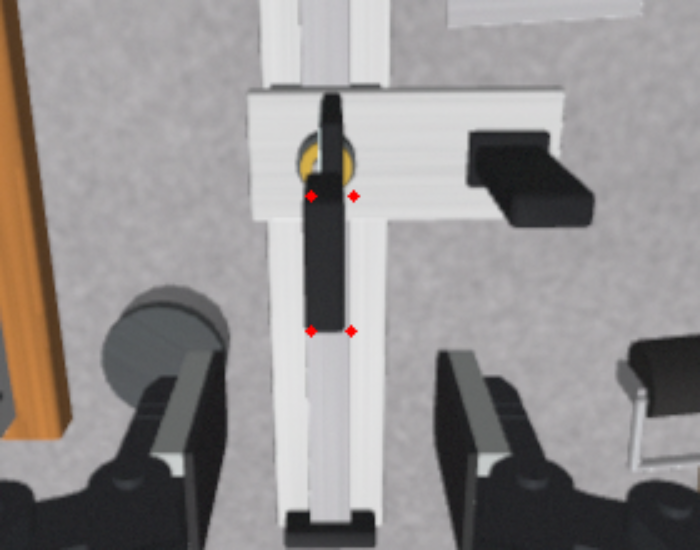

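```bash
python3 -m jog '0 -.002 .033 0 0 0; 0 0 .033 0 0 0; 0 0 .032 0 0 0; 0 0 0 0 0 0; 0 0 0 0 0 0'
python3 -m jog '0 0 0 0 0 0; 0 0 0 0 0 0; 0 0 0 0 0 0; 0 0 0 0 0 0; 0 0 0 0 0 0' -1
python3 -m jog '0 0 0 0 0 0; 0 0 0 0 0 0; 0 0 0 0 0 0'
```

```text
clock: 8.45
tool_pos: [0.5847, 0.063, 0.1343]
tcp_rot: [[-0.084, 0.996, -0.001], [0.996, 0.084, 0.0], [0.0, -0.001, -1.0]]
force: [-0.3, -0.4, 1.0]
finger_gap: 0.0426
grip_force: 0.0
clock: 8.95
tool_pos: [0.5847, 0.0629, 0.1364]
tcp_rot: [[-0.084, 0.996, 0.002], [0.996, 0.084, -0.001], [-0.001, 0.001, -1.0]]
force: [-1.8, -1.2, 6.0]
finger_gap: 0.0115
grip_force: 59.4
clock: 9.25
tool_pos: [0.5847, 0.0628, 0.1364]
tcp_rot: [[-0.084, 0.996, 0.002], [0.996, 0.084, -0.001], [-0.001, 0.001, -1.0]]
force: [-2.5, -0.5, 5.7]
finger_gap: 0.0112
grip_force: 59.4
```

```bash
python3 -m jog '0 0 0 0 0 -5; 0 0 0 0 0 -7; 0 0 0 0 0 -7; 0 0 0 0 0 -7; 0 0 0 0 0 -7'
python3 -m jog '0 0 0 0 0 -4.7; 0 0 0 0 0 0; 0 0 0 0 0 0; 0 0 0 0 0 0; 0 0 0 0 0 0'
python3 - <<'E'
from h import *
s=snap('wrist','w4.png'); t=snap('side','e.png'); a=snap('scene','f.png');st=robot.get_state(); R=st['tcp_rot'];print(st['clock'],st['tool_pos'],np.degrees(np.arctan2(R[1,1],R[0,1])),st['force'],st['moment'])
cv2.imwrite('pics/ef.png',np.hstack([cv2.resize(t['img'][220:384,200:360],(390,400),interpolation=cv2.INTER_CUBIC),cv2.resize(a['img'][170:280,85:195],(400,400),interpolation=cv2.INTER_CUBIC)])[:,:,::-1])
E
```

```text
clock: 9.75
tool_pos: [0.5842, 0.0627, 0.1364]
tcp_rot: [[-0.617, 0.787, 0.0], [0.787, 0.617, -0.001], [-0.001, -0.0, -1.0]]
force: [-3.8, -2.2, 7.4]
finger_gap: 0.0109
grip_force: 59.5
clock: 10.25
tool_pos: [0.5841, 0.0626, 0.1364]
tcp_rot: [[-0.675, 0.737, 0.0], [0.737, 0.675, -0.001], [-0.001, -0.0, -1.0]]
force: [-3.9, -1.7, 6.2]
finger_gap: 0.011
grip_force: 59.5
10.4 [0.58411708 0.06259432 0.13637719] 42.483356256843905 [-4.41831178 -1.31439692  6.28784948] [-0.21071673  0.57679933 -0.03887903]
```

View pics/w4.png

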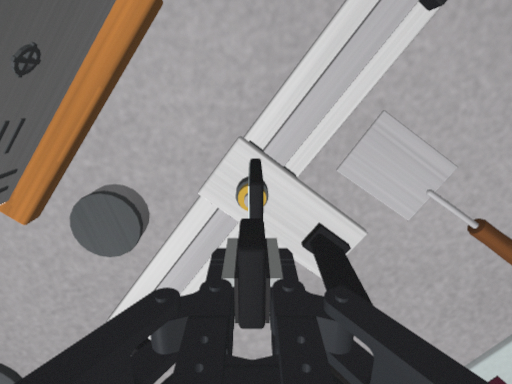

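View pics/ef.png

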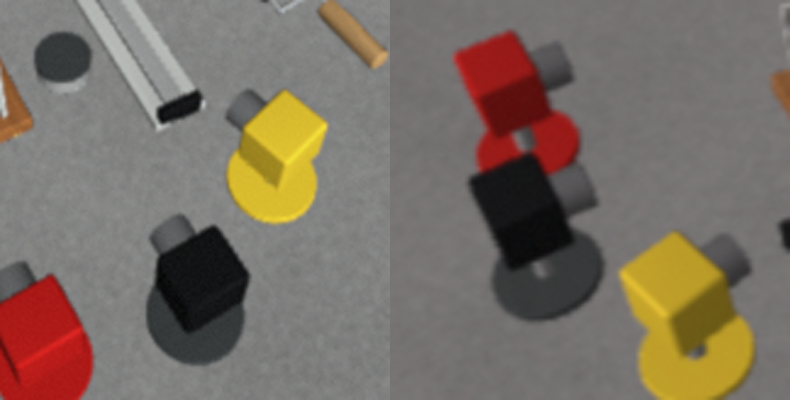

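Run:
```python
from h import *
w=ld('w4');t=ld('e');a=ld('f')
yh=np.array([-.0845,.9964]);xh=np.array([.9964,.0845])
m=px2w(w,27,60,.085)[:2];print('mark',m,m@yh,'tool',np.array([.5841,.0626])@yh)
S=lambda u,v,z:px2w(t,u*160/390+200,v*164/400+220,z)[:2].round(4)
A=lambda u,v,z:px2w(a,(u-390)*.275+85,v*.275+170,z)[:2].round(4)
print('foot',S(195,312,.004),A(547,275,.004))
print('top',[S(*p,.116) for p in[(160,275),(217,228),(247,275),(190,332)]],S(202,270,.116))
print('topA',[A(*p,.116) for p in[(470,183),(530,155),(572,240),(512,268)]])
print('lens',S(170,238,.085),A(583,190,.085))
```

```text
mark [0.42409356 0.04622724] 0.010224918407560665 tool 0.013018190000000006
foot [ 0.5325 -0.3444] [ 0.5334 -0.3428]
top [array([ 0.4953, -0.3383]), array([ 0.5566, -0.3204]), array([ 0.5613, -0.3658]), array([ 0.4984, -0.3887])] [ 0.529  -0.3479]
topA [array([ 0.5142, -0.3699]), array([ 0.5055, -0.3222]), array([ 0.6017, -0.3113]), array([ 0.6083, -0.3568])]
lens [ 0.5229 -0.3017] [ 0.53   -0.2935]
```

```bash
python3 -m jog '0 0 0 0 0 -.4; 0 0 0 0 0 0; 0 0 0 0 0 0; 0 0 0 0 0 0' && python3 -c "
from rig import ticket; print(ticket.finish_job())"
```

```text
clock: 10.8
tool_pos: [0.5841, 0.0626, 0.1364]
tcp_rot: [[-0.681, 0.733, 0.0], [0.733, 0.681, -0.001], [-0.001, -0.0, -1.0]]
force: [-3.6, -2.2, 6.5]
finger_gap: 0.0113
grip_force: 59.5
the job is handed in; nothing more can be done
None
```

I handed the job in at 10.8 s with the gripper still holding the knob (about 60 N): by my measurements the mirror is 1–3 mm from straight opposite the mark and turned about 38° towards the lens, both within tolerance; no verdict was returned.

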